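Level the packing cradle and set a carton's seal with the hand press

TASK

The carton's round paper seal has to be pressed down while its glue takes. First turn the wing screw until the tilting cradle that carries the carton sits level, then pick up the hand press with the round sprung foot and set its foot wholly on the round seal, upright, pushing lightly so that the spring is about half in. Finish while still holding it there: do not let go or put the press down, and leave the other things on the bench alone.

Things in the scene. Friction and masses are not known exactly. Their poses are not given: they have to be found in the camera images.
- platen (a joint): Tilt of the cradle's aluminium platen and the cardboard carton fixed on it (carton 108 x 150 x 40 mm, top 90 mm above the bench when level), in rad. 0 = level; negative = the end next to the wing screw is low. Pivots on an axle under its middle, 45 mm above the bench. At the start it is between -0.12 and -0.05. It moves only with the wing screw and stays where it is left.
- tilt_screw (a joint): Turn of the wing screw, in rad, growing clockwise seen from above; 0 = cradle level. Each rad tilts the platen by 0.05 rad, clockwise raising the screw end. Starts 1.0 to 2.4 rad short of level; range -2.8 to 2.0. Friction torque about 0.12 N m. When level, the wing lies parallel to the axle, in line with the dark line across the wooden baseboard under it.
- wing (a point): Centre of the steel wing (bar grip) on top of the wing screw, on the vertical screw axis and 97 mm above the bench. The wing is 48 mm long along its own x, 12 mm thick along its own y and 30 mm tall; its z is up. The screw does not rise or sink as it turns. It stands 150 mm from the cradle's axle, 82 mm clear of the carton.
- seal (a point): Centre of the round white paper seal, 46 mm in diameter, on the carton's top face; z is the face's normal. The rectangular label beside it is not the seal. About 90 mm above the bench when level; the carton is rigid.
- press_grip (a point): Centre of the hand press's steel barrel: upright cylinder 32 mm in diameter and 40 mm tall, 54 mm above the underside of the foot. The press stands upright on its foot on the bench, 102 mm tall, with a turned wooden knob above the barrel; its z is up along the press. Mass about 0.14 kg. Its neighbour of like height with an oblong 62 x 26 mm foot is a stamp, to be left alone; they may swap places.
- press_foot (a point): Centre of the underside of the press's round rubber foot, 30 mm in diameter; z points up along the press.
- plunger (a joint): How far the sprung foot is pushed up towards the barrel, in m: 0 = fully out, 0.014 = fully in, against the stop. Push force is about 2.5 N to start it plus 0.5 N per mm (about 6 N half in); it does not give under the press's own weight.
Things that resemble listed ones, but are neither listed nor needed, are in the scene too. Leave any purple or red look-alike of the part that bears press_grip alone.

How it is judged:
By the outcome, as a careful person would: the job done as asked, in the order asked, and still so for the second after the job is handed in, while the arm keeps its last pose, push and grip.
It also fails if it takes over 67 s, if anything falls off the work surface, if the arm or the gripper's body presses on something with over 40 N, if the wrist force passes 120 N, or if a joint passes its speed limit or range.

ROBOT

A 7-joint arm with a two-finger parallel gripper is mounted at the origin on the work surface. World frame = base frame: x ahead of the robot, y to its left, z up, the work surface at z = 0. Lengths are in m, angles in degrees, forces in N, time in s.
With the tool pointing down it reaches from about 0.425 to 1.025 m from the base axis. Payload 9.4 kg.
Tool frame: the origin (TCP) lies on the centre line of the jaws, within the pads' length; the fingertips stand 19 mm ahead of it and the grasp point (between the pads) is the TCP; y points along the fingers, z is the direction in which the jaws open and shut, and the axes are right-handed (so a half turn about y gives the same grasp; the last joint's range is limited). The gripper opens to 85 mm and grips with 20 to 120 N. Pads are 22 mm wide; open, the fingers measure 114 mm over their backs; the gripper's body (76 mm by 85 mm) begins 54 mm behind the grasp point. The pads swing forward as they close: fully open they stand 13 mm farther back than shut.
Start: joints at [68.543, 34.337, -0.143, 91.639, 0.103, 54.024, -4.572], TCP at [0.213, -0.693, 0.25] pointing down, gripper open.
Joint ranges: [-147.43, 147.43], [-19.82, 112.94], [-74.19, 73.91], [6.32, 146.72], [-59.91, 239.91], [6.04, 106.73], [-150.56, 150.56]. Speed limits (degrees/s): [127.2, 127.2, 172.46, 172.46, 180, 180, 180].

INTERFACE

Orientations are given as a 3x3 rotation matrix whose columns are the frame's x, y, z axes.
In Python, from bench import read_state, grab_frame, camera_params, close_job, look_for, trace gives the robot as it stands.
- The arm moves only by the tool send_rows, never from a script. Its argument "commands" is a list that holds one entry, the list of rows, each a list of 4 numbers: the shift along the tool's x, y, z normalised to -1 to 1, where 1 is 300 mm, then the turn about the tool's y normalised to -1 to 1, where 1 is 180 degrees. A call has exactly 5 rows; each row is the pose to reach, as a shift and turn from the pose measured when the call began, along the tool's axes at that moment, turning the shorter way round; what a row does not reach only later rows make up. A row lasts 1/10 s, in which the tool goes at most 50 mm and 8.59 degrees, less where a joint would pass 70% of its speed; a pose out of reach is approached as far as the arm can. A call with a number of a shift or a turn outside -1 to 1 is refused whole. A call with a gripper value outside its range is refused whole. "jaw" is the closure, from -1 (fully open) to 1 (shut), set as the call begins (left out, the last holds). The fingers move at their own pace and stop on an object; the grip force is fixed at half the most. Time passes only in rows, so rows that repeat a pose let the fingers close, or fill a call up. It gives the time, the measured TCP pose, the force and the opening at its end, in the units of the state.
- read_state(): the state, without advancing time (a new reading comes with each control period).
- grab_frame(name): name is "scene" or "top"; returns the picture (420x560x3 uint8, blue, green, red); there is no depth.
- camera_params(name): a dict with "fx", "fy", "cx", "cy" (pixels), "rvec" (rotation vector, rad) and "tvec" (3), from world to camera coordinates, as OpenCV has them. Camera axes: x right, y down, z forward; pixel columns grow to the right and rows downward; lengths in m; the calibration is good to about 2 mm. A picture is of the moment at which its call begins. camera_params takes no time and is no camera call.
- close_job(): hands the job in, once; it reports no verdict.
Trained networks look in the newest picture that a camera, given by its name, has taken for a name from the list of things; names that differ only in an ending like _2 or _b are one class to them, and where a whole thing is asked for, a point or a joint stands for the part that bears it (a point fixed in the world has none). Each returns a list of dicts, best first, with "confidence" (0 to 1); they miss things now and then, are a little off and sometimes report something else, mostly with a low value. They report only what shows in the picture. A call takes as long as a camera call. They do not tell look-alikes from the thing itself.
- look_for(label, camera): "point" ([x, y, z] in m, in world coordinates, good to about 4 mm: the middle of the surface that is visible of it).
- trace(label, camera): "region" (420x560 bool, what is visible of it).
The state is a dict: "time_s": time; "joints": joint angles; "dq": joint speeds; "effort": joint torques, N m; "tcp_pos": TCP position; "eef_rot": TCP orientation; "force": force on the tool from outside, world axes, zero at the start; "wrist_torque": the same for the moment, N m; "gripper_width": finger opening in m.
Only numpy, scipy, OpenCV 4.12 (cv2) and the standard library are available. Lean on these libraries where they do the work, as an engineer would, in place of code of your own. Each camera call takes 0.05 s, during which the arm holds its last target.

## Working session

There is one attempt and no reset: what is moved stays moved. The work goes in short steps, Python scripts to look and compute and a tool call to move; the robot and the scene stay as the last step left them, time stands still between calls to the robot, and variables do not carry over. Pictures are saved under pics/ and viewed, and the job is handed in when it is done.

Besides the shell and the picture viewer there is one more tool, called after ">>>" as a command line: name --argument value ..., lists and objects as JSON in quotes. send_rows: Moves the arm, as the interface text tells. Its arguments: {"type":"object","properties":{"commands":{"type":"array"},"jaw":{"type":"number"}},"required":["commands"]}

```bash
mkdir -p pics; ls; python3 - <<'E'
from bench import *
import cv2
s=read_state()
for k,v in s.items(): print(k,v)
for n in ("scene","top"):
    im=grab_frame(n); cv2.imwrite(f"pics/{n}0.png",im); print(n,camera_params(n))
    for l in ("wing","seal","press_grip","press_foot","platen"):
        for r in look_for(l,n): print(n,l,r)
print(read_state()["time_s"])
E
```

```text
pics
time_s 0.0
joints [68.54237709 34.38210757 -0.14425991 91.68105352  0.10319696 54.02551521
 -4.57121596]
dq [ 0.04932098  0.03088519  0.11917393 -0.00847284 -0.00558881  0.11621096
  0.04330672]
effort [ 6.16129146e-04 -7.76443362e+01  1.56474397e+00 -2.58000469e+01
  1.23102515e-02  8.89554794e-03 -7.79276803e-06]
tcp_pos [ 0.21257048 -0.69266506  0.24944693]
eef_rot [[-9.55966204e-01 -6.01607981e-04  2.93476157e-01]
 [-2.93476731e-01  1.42398821e-03 -9.55965156e-01]
 [ 1.57209680e-04 -9.99998805e-01 -1.53784255e-03]]
force [-0.20194024 -0.20075075  1.02690308]
wrist_torque [-0.00913846  0.04155651 -0.00611491]
gripper_width 0.08518527455675884
scene {'fx': 542.0757150232139, 'fy': 542.0757150232139, 'cx': 274.69860317256524, 'cy': 208.00000267064675, 'rvec': array([ 1.97306365,  1.07636992, -0.54313779]), 'tvec': array([-0.28663375, -0.20113126,  1.63363147])}
scene wing {'point': [0.5756, 0.0106, 0.0916], 'confidence': 0.77}
scene wing {'point': [0.5982, -0.2446, 0.0097], 'confidence': 0.73}
scene seal {'point': [0.5767, 0.1396, 0.0803], 'confidence': 0.61}
scene press_grip {
[... 635 characters left out ...]
  0.17094201]), 'tvec': array([-0.04313496,  0.57894586,  0.86011007])}
top wing {'point': [0.574, 0.0073, 0.1074], 'confidence': 0.73}
top seal {'point': [0.5507, 0.1616, 0.0856], 'confidence': 0.72}
top press_grip {'point': [0.5407, -0.2865, 0.095], 'confidence': 0.7}
top press_grip {'point': [0.5911, -0.2335, 0.0954], 'confidence': 0.62}
top press_grip {'point': [0.6566, -0.2037, 0.0958], 'confidence': 0.62}
top press_foot {'point': [0.5847, -0.2311, 0.0048], 'confidence': 0.57}
top press_foot {'point': [0.6582, -0.1982, 0.0128], 'confidence': 0.5}
top press_foot {'point': [0.5406, -0.2879, 0.0095], 'confidence': 0.49}
top platen {'point': [0.5518, 0.1581, 0.0869], 'confidence': 0.82}
0.6
```

View pics/scene0.png

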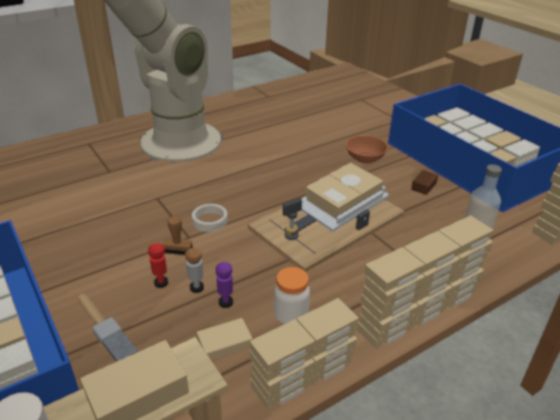

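View pics/top0.png

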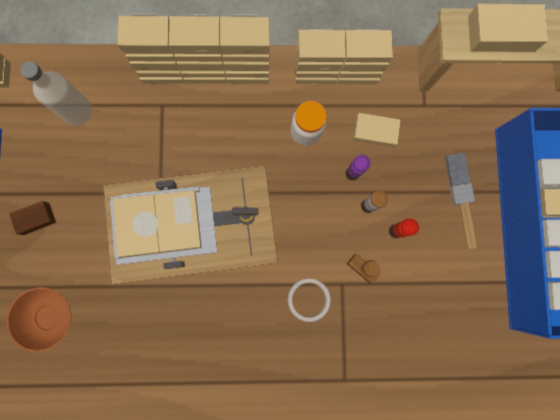

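```bash
python3 - <<'E'
import cv2
a=cv2.imread("pics/scene0.png");b=cv2.imread("pics/top0.png")
cv2.imwrite("pics/t_wing.png",cv2.resize(b[130:330,170:380],None,fx=3,fy=2.9,interpolation=3)[:600])
E
python3 - <<'E'
import cv2,numpy as np
from bench import camera_params
for n in ("scene","top"):
    c=camera_params(n);K=np.array([[c['fx'],0,c['cx']],[0,c['fy'],c['cy']],[0,0,1]])
    for p in ([.604,-.247,.0675],[.6746,-.2124,.064],[.5537,-.3007,.0586],[.575,.008,.1],[.555,.16,.086]):
        print(n,p,cv2.projectPoints(np.array([p]),c['rvec'],c['tvec'],K,None)[0].ravel().round())
E
```

```text
scene [0.604, -0.247, 0.0675] [192. 268.]
scene [0.6746, -0.2124, 0.064] [224. 283.]
scene [0.5537, -0.3007, 0.0586] [157. 267.]
scene [0.575, 0.008, 0.1] [290. 207.]
scene [0.555, 0.16, 0.086] [338. 188.]
top [0.604, -0.247, 0.0675] [380. 196.]
top [0.6746, -0.2124, 0.064] [360. 161.]
top [0.5537, -0.3007, 0.0586] [407. 223.]
top [0.575, 0.008, 0.1] [247. 210.]
top [0.555, 0.16, 0.086] [166. 222.]
```

The candidates for the press in the scene view are:
- red (158,265)
- steel with a brown knob and round foot (195,270)
- purple (225,283)
- oblong-foot stamp with a brown knob (176,235)

The steel one with the round foot fits the description. I'll confirm it in a crop.

```bash
python3 - <<'E'
import cv2,numpy as np
a=cv2.imread("pics/scene0.png");b=cv2.imread("pics/top0.png")
c=lambda im,x,y,w,h,f:cv2.resize(im[y:y+h,x:x+w],None,fx=f,fy=f,interpolation=3)
p=c(a,130,205,120,110,3.3); q=c(b,330,140,120,140,2.6)
H=max(p.shape[0],q.shape[0]); z=np.zeros((H,p.shape[1]+q.shape[1],3),np.uint8)
z[:p.shape[0],:p.shape[1]]=p; z[:q.shape[0],p.shape[1]:]=q
cv2.imwrite("pics/presses.png",z)
cv2.imwrite("pics/t_wing.png",c(b,100,160,180,130,4.4))
E
```

```text
(no output)
```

View pics/presses.png

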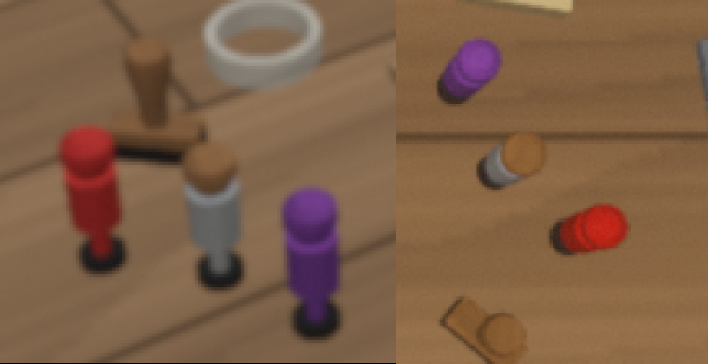

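View pics/t_wing.png

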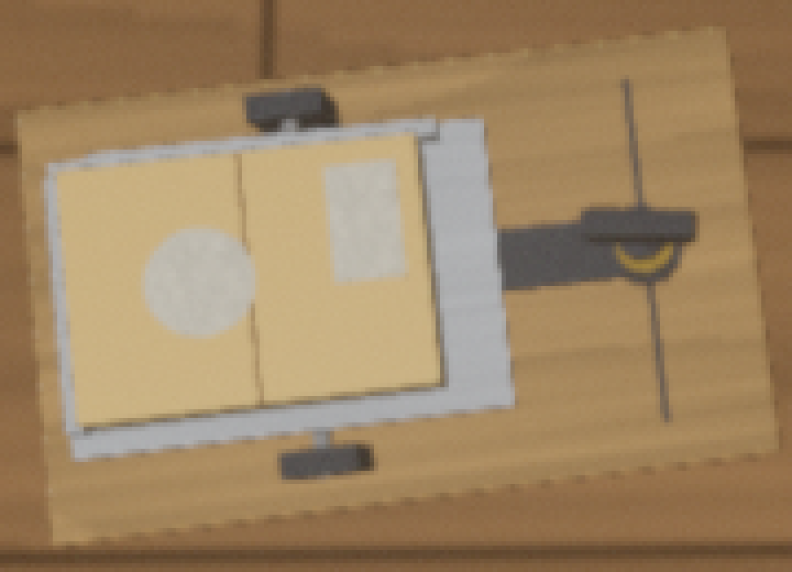

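The crop confirms the press is the steel one, at scene (210,215 in the crop, i.e. 195,270) and top (376,201). The wing at top (247,211) is now nearly across the dark line. Next I'll measure the wing angle, the line, and the press position.

```bash
cat > h.py <<'E'
import numpy as np,cv2
from bench import *
def cam(n):
    c=camera_params(n);K=np.array([[c['fx'],0,c['cx']],[0,c['fy'],c['cy']],[0,0,1.]])
    R=cv2.Rodrigues(np.array(c['rvec'],float))[0];return K,R,np.array(c['tvec'],float)
def unproj(n,uv,z):
    K,R,t=cam(n);uv=np.atleast_2d(uv).astype(float)
    d=np.c_[uv,np.ones(len(uv))]@np.linalg.inv(K).T@R; o=-R.T@t
    return o+d*((z-o[2])/d[:,2])[:,None]
def proj(n,p):
    K,R,t=cam(n);return cv2.projectPoints(np.atleast_2d(np.array(p,float)),cv2.Rodrigues(R)[0],t,K,None)[0][:,0]
def tri(uva,uvb,a="scene",b="top"):
    P=[]
    for n in(a,b):
        K,R,t=cam(n);P.append(K@np.c_[R,t])
    X=cv2.triangulatePoints(P[0],P[1],np.array(uva,float).reshape(2,1),np.array(uvb,float).reshape(2,1))[:,0];return X[:3]/X[3]
def go(p,yaw=None):
    "yaw: heading of tool z in deg, world"
    s=read_state();R=np.array(s['eef_rot']);d=R.T@(np.array(p)-s['tcp_pos'])/.3
    h=np.degrees(np.arctan2(R[1,2],R[0,2])); t=0 if yaw is None else -((yaw-h+180)%360-180)/180
    print("t",round(s['time_s'],2),"pos",np.round(s['tcp_pos'],4),"yaw",round(h,2),"F",np.round(s['force'],1),"w",round(s['gripper_width'],4),"q",np.round(s['joints'],1),"| cmd",np.round([*d,t],4))
def st(): s=read_state();go(s['tcp_pos'])
E
python3 - <<'E'
from h import *
top=grab_frame("top")
for l in("wing","press_grip","seal"):
  for n in("top","scene"):
    if n=="scene": grab_frame(n)
    for r in trace(l,n):
        m=r['region'];ys,xs=np.nonzero(m)
        if len(xs): print(l,n,round(r['confidence'],2),len(xs),xs.min(),xs.max(),ys.min(),ys.max(),(xs.mean().round(1),ys.mean().round(1)),[np.round(v,1) for v in cv2.minAreaRect(np.c_[xs,ys].astype(np.float32))])
  grab_frame("top")
# dark line
s=4.4;u=lambda x,y:(100+x/s,160+y/s)
L=unproj("top",[u(626,80),u(667,420)],.012);print(L, np.degrees(np.arctan2(*(L[1]-L[0])[[1,0]])))
W=unproj("top",[u(582,215),u(695,219)],.112);print(W,np.degrees(np.arctan2(*(W[1]-W[0])[[1,0]])))
cv2.imwrite("pics/wz.png",cv2.resize(top[180:245,210:290],None,fx=9,fy=9,interpolation=3))
E
```

```text
wing top 0.79 226 233 257 206 218 (np.float64(245.3), np.float64(211.4)) [array([245., 212.]), array([12., 24.]), np.float64(90.0)]
wing top 0.67 392 361 387 189 211 (np.float64(374.3), np.float64(200.5)) [array([373.7, 200.4]), array([16.5, 27.7]), np.float64(63.4)]
wing scene 0.53 320 282 301 200 228 (np.float64(291.7), np.float64(210.4)) [array([289.9, 211.4]), array([18. , 29.2]), np.float64(25.2)]
press_grip top 0.95 402 361 387 190 211 (np.float64(374.6), np.float64(201.1)) [array([374.5, 202.1]), array([17.2, 27.9]), np.float64(48.4)]
press_grip top 0.77 437 389 418 218 237 (np.float64(404.3), np.float64(228.0)) [array([404.2, 228.9]), array([17.9, 29.1]), np.float64(63.4)]
press_grip top 0.69 341 347 369 155 178 (np.float64(358.0), np.float64(166.8)) [array([357.8, 167.2]), array([14.1, 27.6]), np.float64(45.0)]
press_grip top 0.37 237 232 258 207 218 (np.float64(245.0), np.float64(211.3)) [array([245. , 212.5]), array([11., 26.]), np.float64(90.0)]
press_grip scene 0.96 660 185 203 247 292 (np.float64(194.4), np.float64(269.1)) [array([194.2, 269.6]), array([45.4, 16.4]), np
[... 219 characters left out ...]
), np.float64(283.6)) [array([223.5, 285.5]), array([45., 17.]), np.float64(90.0)]
press_grip scene 0.51 3727 285 386 164 234 (np.float64(338.9), np.float64(198.0)) [array([330.9, 201.7]), array([ 51.2, 106.9]), np.float64(61.7)]
seal top 0.86 7120 110 251 187 263 (np.float64(166.1), np.float64(223.7)) [array([181.3, 221.9]), array([ 68.4, 139.3]), np.float64(83.5)]
seal scene 0.67 3881 285 387 163 234 (np.float64(338.8), np.float64(198.1)) [array([330.9, 201.6]), array([ 52.2, 108.2]), np.float64(59.5)]
[[0.65224654 0.02160948 0.012     ]
 [0.49385603 0.00270305 0.012     ]] -173.19304085746086
[[ 0.57501626  0.03503344  0.112     ]
 [ 0.57313558 -0.01152745  0.112     ]] -92.31301422461299
```

View pics/wz.png

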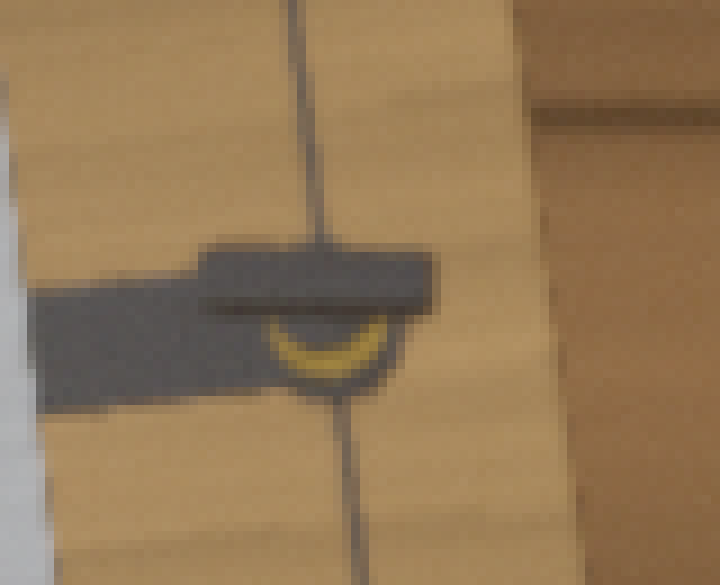

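```bash
python3 - <<'E'
from h import *
print(unproj("top",(245.1,210.2),.112))
print("foot scene",unproj("scene",(196.7,287),.004),"foot top", unproj("top",(330+(492-396)/2.6,140+172/2.6),.004))
print("knob top",unproj("top",(379.6,198.8),.092),"knob scene",unproj("scene",(130+211/3.3,205+165/3.3),.09))
print(tri((194.2,269.1),(374.6,201.1)))
go([.574,.012,.19],-2)
E
```

```text
[[0.57246131 0.01179295 0.112     ]]
foot scene [[ 0.59618267 -0.2375625   0.004     ]] foot top [[ 0.59415575 -0.23614953  0.004     ]]
knob top [[ 0.59559212 -0.24012269  0.092     ]] knob scene [[ 0.59593104 -0.23620409  0.09      ]]
[ 0.59703125 -0.23946298  0.05513864]
t 1.25 pos [ 0.2127 -0.6931  0.2503] yaw -72.94 F [-0.2  0.1  1.2] w 0.0853 q [68.5 34.3 -0.1 91.6  0.1 54.  -4.6] | cmd [-1.8409  0.2009 -1.8935 -0.3941]
```

>>> send_rows --commands '[[[-0.6, 0, -0.61, -0.12], [-0.6, 0, -0.61, -0.12], [-0.6, 0, -0.61, -0.12], [-0.6, 0, -0.61, -0.12], [-0.6, 0, -0.61, -0.12]]]' --jaw -1

```text
time_s: 1.75
tcp_pos: [0.3286, -0.4696, 0.2505]
eef_rot: [[-0.781, 0.0, 0.625], [-0.625, -0.0, -0.781], [-0.0, -1.0, 0.001]]
force: [0.1, -0.5, -1.0]
gripper_width: 0.0854
```

```bash
python3 -c "
from h import *
go([.573,.012,.19],-2)"
```

```text
t 1.75 pos [ 0.3286 -0.4696  0.2505] yaw -51.35 F [ 0.1 -0.5 -1. ] w 0.0854 q [ 54.7  24.1  -7.4 111.6   4.3  44.6  -6.5] | cmd [-1.6389  0.2014 -0.7449 -0.2742]
```

>>> send_rows --commands '[[[-0.8, 0, -0.37, -0.14], [-0.8, 0, -0.37, -0.14], [-0.8, 0, -0.37, -0.14], [-0.8, 0, -0.37, -0.14], [-0.8, 0, -0.37, -0.14]]]'

```text
time_s: 2.25
tcp_pos: [0.4401, -0.2459, 0.2508]
eef_rot: [[-0.441, 0.001, 0.898], [-0.898, -0.001, -0.441], [0.0, -1.0, 0.001]]
force: [0.8, -0.9, 0.2]
gripper_width: 0.0852
```

```bash
python3 -c "
from h import *
go([.573,.012,.19],-2)"
```

```text
t 2.25 pos [ 0.4401 -0.2459  0.2508] yaw -26.17 F [ 0.8 -0.9  0.2] w 0.0852 q [ 35.4  20.  -16.6 119.5   8.5  41.6 -12.8] | cmd [-0.9669  0.2025  0.0183 -0.1343]
```

>>> send_rows --commands '[[[-0.967, 0.2, 0.018, -0.134], [-0.967, 0.2, 0.018, -0.134], [-0.967, 0.2, 0.018, -0.134], [-0.967, 0.2, 0.018, -0.134], [-0.967, 0.2, 0.018, -0.134]]]'

```text
time_s: 2.75
tcp_pos: [0.5523, -0.0281, 0.2001]
eef_rot: [[-0.036, 0.002, 0.999], [-0.999, -0.001, -0.036], [0.001, -1.0, 0.002]]
force: [0.7, -0.4, 1.1]
gripper_width: 0.0852
```

```bash
python3 -c "
from h import *
go([.573,.012,.101],-2)"
```

```text
t 2.75 pos [ 0.5523 -0.0281  0.2001] yaw -2.07 F [ 0.7 -0.4  1.1] w 0.0852 q [ 12.6  27.7 -21.9 116.2  16.1  38.8 -21.8] | cmd [-0.1363  0.3305  0.0633 -0.0004]
```

>>> send_rows --commands '[[[-0.136, 0.0, 0.063, 0], [-0.136, 0.1, 0.063, 0], [-0.136, 0.2, 0.063, 0], [-0.136, 0.3, 0.063, 0], [-0.136, 0.33, 0.063, 0]]]'

```text
time_s: 3.25
tcp_pos: [0.5717, 0.0119, 0.0987]
eef_rot: [[-0.036, -0.002, 0.999], [-0.999, -0.001, -0.036], [0.001, -1.0, -0.002]]
force: [0.4, -0.6, -0.5]
gripper_width: 0.0857
```

```bash
python3 -c "
from h import *
go([.573,.012,.101],-2)
a=grab_frame('top');b=grab_frame('scene')
c=lambda im,x,y:cv2.resize(im[y:y+100,x:x+100],None,fx=3.9,fy=3.9,interpolation=3)
cv2.imwrite('pics/g1.png',np.hstack([c(a,200,160),c(b,240,160)]))"
```

```text
t 3.25 pos [0.5717 0.0119 0.0987] yaw -2.05 F [ 0.4 -0.6 -0.5] w 0.0857 q [  4.6  36.9 -16.9 117.9  21.7  28.2 -30.4] | cmd [-0.0004 -0.0077  0.0044 -0.0003]
```

View pics/g1.png

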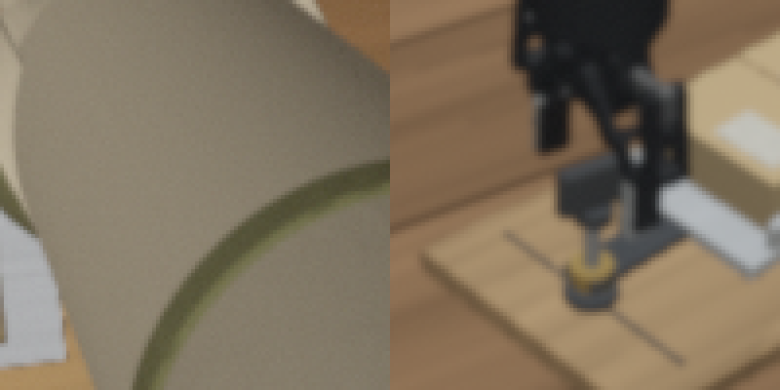

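```bash
python3 -c "
from h import *
s=read_state();p=np.array(s['tcp_pos']);R=np.array(s['eef_rot'])
im=grab_frame('scene')
pts=[p,p+R[:,2]*.043-[0,0,.006],p-R[:,2]*.043-[0,0,.006],[.573,.012,.112],[.573,.036,.112],[.573,-.012,.112]]
q=proj('scene',pts);print(q.round(1))
o=cv2.resize(im[140:260,230:350],None,fx=5,fy=5,interpolation=3)
for k,(u,v) in enumerate(q): cv2.circle(o,(int((u-230)*5),int((v-140)*5)),4,[(0,0,255),(0,255,0),(255,0,0)][min(k,2) if k<3 else 1],1)
cv2.imwrite('pics/g2.png',o)"
```

```text
[[291.  205.9]
 [301.6 218.2]
 [280.8 198.6]
 [291.3 201.7]
 [300.3 198.3]
 [282.2 205.1]]
```

View pics/g2.png

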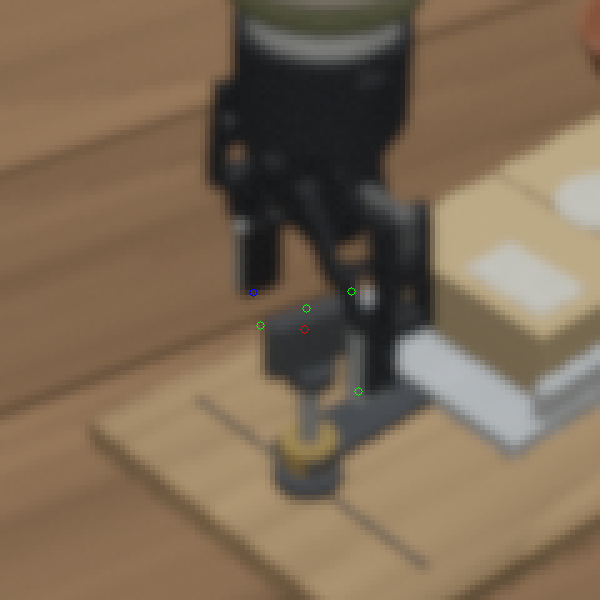

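>>> send_rows --commands '[[[0, 0, 0, 0], [0, 0, 0, 0], [0, 0, 0, 0], [0, 0, 0, 0], [0, 0, 0, 0]]]' --jaw 1

```text
time_s: 3.9
tcp_pos: [0.5727, 0.0118, 0.1017]
eef_rot: [[-0.036, 0.001, 0.999], [-0.999, -0.001, -0.036], [0.001, -1.0, 0.001]]
force: [-20.5, 3.1, 18.5]
gripper_width: 0.0119
```

>>> send_rows --commands '[[[0, 0, 0, 0], [0, 0, 0, 0], [0, 0, 0, 0], [0, 0, 0, 0], [0, 0, 0, 0]]]'

```text
time_s: 4.4
tcp_pos: [0.5721, 0.0119, 0.1019]
eef_rot: [[-0.036, 0.0, 0.999], [-0.999, -0.001, -0.036], [0.001, -1.0, 0.0]]
force: [-4.1, 0.4, 6.5]
gripper_width: 0.0108
```

```bash
python3 -c "
from h import *
st();print(read_state()['wrist_torque'])"
```

```text
t 4.4 pos [0.5721 0.0119 0.1019] yaw -2.06 F [-4.1  0.4  6.5] w 0.0108 q [  4.7  36.6 -17.  117.8  21.6  28.5 -30.4] | cmd [0. 0. 0. 0.]
[0.04293299 0.76455543 0.10599444]
```

>>> send_rows --commands '[[[0, 0, 0, 0.03], [0, 0, 0, 0.06], [0, 0, 0, 0.09], [0, 0, 0, 0.12], [0, 0, 0, 0.15]]]'

```text
time_s: 4.9
tcp_pos: [0.5719, 0.0119, 0.1019]
eef_rot: [[-0.489, -0.0, 0.872], [-0.872, -0.002, -0.489], [0.001, -1.0, 0.001]]
force: [-1.5, 0.6, 2.1]
gripper_width: 0.0111
```

```bash
python3 -c "
from h import *
go([.5725,.0119,.1019],-83.2)"
```

```text
t 4.9 pos [0.5719 0.0119 0.1019] yaw -29.27 F [-1.5  0.6  2.1] w 0.0111 q [ -0.3  36.   -9.6 118.2  12.8  26.8 -48.9] | cmd [-8.000e-04  1.000e-04  1.700e-03  2.996e-01]
```

>>> send_rows --commands '[[[0, 0, 0, 0.04], [0, 0, 0, 0.08], [0, 0, 0, 0.12], [0, 0, 0, 0.15], [0, 0, 0, 0.18]]]'

```text
time_s: 5.4
tcp_pos: [0.5718, 0.012, 0.1019]
eef_rot: [[-0.882, -0.0, 0.472], [-0.472, -0.002, -0.882], [0.001, -1.0, 0.001]]
force: [-2.4, 0.2, 2.0]
gripper_width: 0.0111
```

```bash
python3 -c "
from h import *
go([.572,.0119,.1019],-83.2)"
```

```text
t 5.4 pos [0.5718 0.012  0.1019] yaw -61.87 F [-2.4  0.2  2. ] w 0.0111 q [ -6.3  35.8  -1.  118.6   1.5  25.7 -70.3] | cmd [-3.000e-04  1.000e-04  6.000e-04  1.185e-01]
```

>>> send_rows --commands '[[[0, 0, 0, 0.04], [0, 0, 0, 0.08], [0, 0, 0, 0.1185], [0, 0, 0, 0.1185], [0, 0, 0, 0.1185]]]'

```text
time_s: 5.9
tcp_pos: [0.5718, 0.0121, 0.1019]
eef_rot: [[-0.993, -0.001, 0.122], [-0.122, -0.002, -0.993], [0.001, -1.0, 0.002]]
force: [-1.6, 0.3, 2.1]
gripper_width: 0.0111
```

```bash
python3 -c "
from h import *
go([.572,.0119,.1019],-83.2)
a=grab_frame('top');b=grab_frame('scene')
c=lambda im,x,y:cv2.resize(im[y:y+150,x:x+180],None,fx=2.2,fy=2.2,interpolation=3)
cv2.imwrite('pics/g3.png',np.hstack([c(a,100,150),c(b,240,130)]))"
```

```text
t 5.9 pos [0.5718 0.0121 0.1019] yaw -83.01 F [-1.6  0.3  2.1] w 0.0111 q [-10.1  35.9   4.6 118.8  -6.   25.5 -83.9] | cmd [-0.0006  0.0001  0.0006  0.0011]
```

View pics/g3.png

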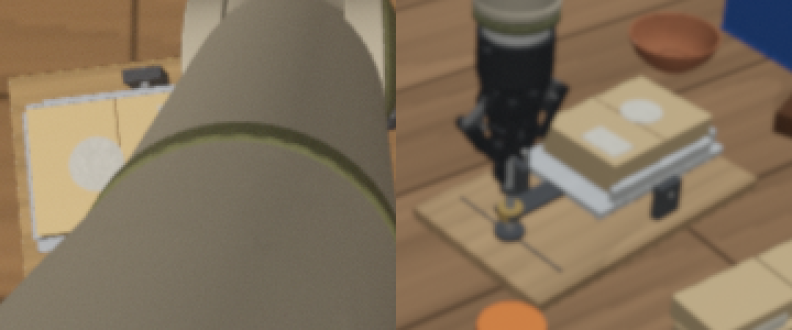

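>>> send_rows --commands '[[[0, 0, 0, 0.001], [0, 0, 0, 0.001], [0, 0, 0, 0.001], [0, 0, 0, 0.001], [0, 0, 0, 0.001]]]' --jaw -1

```text
time_s: 6.5
tcp_pos: [0.5719, 0.012, 0.1019]
eef_rot: [[-0.993, -0.0, 0.118], [-0.118, -0.002, -0.993], [0.001, -1.0, 0.001]]
force: [0.7, 1.6, -0.2]
gripper_width: 0.0821
```

>>> send_rows --commands '[[[0, 0, 0, 0], [0, -0.1, 0, 0], [0, -0.2, 0, 0], [0, -0.3, 0, 0], [0, -0.4, 0, 0]]]'

```text
time_s: 7.0
tcp_pos: [0.5717, 0.0122, 0.2231]
eef_rot: [[-0.993, -0.001, 0.118], [-0.118, -0.002, -0.993], [0.001, -1.0, 0.001]]
force: [0.4, 0.5, 0.5]
gripper_width: 0.0852
```

```bash
python3 -c "
from h import *
go([.596,-.238,.22],-30)"
```

```text
t 7.0 pos [0.5717 0.0122 0.2231] yaw -83.22 F [0.4 0.5 0.5] w 0.0852 q [-11.9  25.9   7.  113.9  -4.6  40.5 -85.4] | cmd [ 0.0182  0.0116  0.8376 -0.2956]
```

```bash
python3 - <<'E'
from h import *
s=2.6
for n,(x,y),z in (("purple knob",(480,60),.092),("red knob",(604,226),.092),("stamp knob",(501,338),.092)):
    print(n,unproj("top",(330+(x-396)/s,140+y/s),z))
for n,(x,y),z in (("purple foot",(316,320),.004),("red foot",(101,255),.004),("stamp base l",(120,150),.01),("stamp base r",(205,132),.015)):
    print(n,unproj("scene",(130+x/3.3,205+y/3.3),z))
print("stamp base tl top",unproj("top",[(330+(460-396)/s,140+300/s),(330+(443-396)/s,140+320/s)],.015))
E
```

```text
purple knob [[ 0.66438855 -0.20965348  0.092     ]]
red knob [[ 0.54213606 -0.29535921  0.092     ]]
stamp knob [[ 0.46287036 -0.21798083  0.092     ]]
purple foot [[ 0.66602966 -0.20762978  0.004     ]]
red foot [[ 0.54304672 -0.29467795  0.004     ]]
stamp base l [[ 0.46136772 -0.24504028  0.01      ]]
stamp base r [[ 0.48056362 -0.19076995  0.015     ]]
stamp base tl top [[ 0.4923355  -0.20513908  0.015     ]
 [ 0.47700994 -0.1914276   0.015     ]]
```

>>> send_rows --commands '[[[0.018, 0.01, 0.838, -0.157], [0.018, 0.01, 0.838, -0.157], [0.018, 0.01, 0.838, -0.157], [0.018, 0.01, 0.838, -0.157], [0.018, 0.01, 0.838, -0.157]]]'

```text
time_s: 7.5
tcp_pos: [0.5957, -0.2388, 0.2206]
eef_rot: [[-0.818, -0.0, 0.576], [-0.576, -0.001, -0.818], [0.001, -1.0, 0.001]]
force: [0.5, -0.8, 0.2]
gripper_width: 0.0853
```

```bash
python3 -c "
from h import *
go([.596,-.238,.19],-55)
a=grab_frame('top')
cv2.imwrite('pics/lv.png',cv2.resize(a[150:290,100:290],None,fx=4.2,fy=4.2,interpolation=3))"
```

```text
t 7.5 pos [ 0.5957 -0.2388  0.2206] yaw -54.86 F [ 0.5 -0.8  0.2] w 0.0853 q [ 17.5  30.4  -1.1 104.7   0.9  44.9 -38.9] | cmd [-0.0023  0.1021 -0.0018  0.0008]
```

View pics/lv.png

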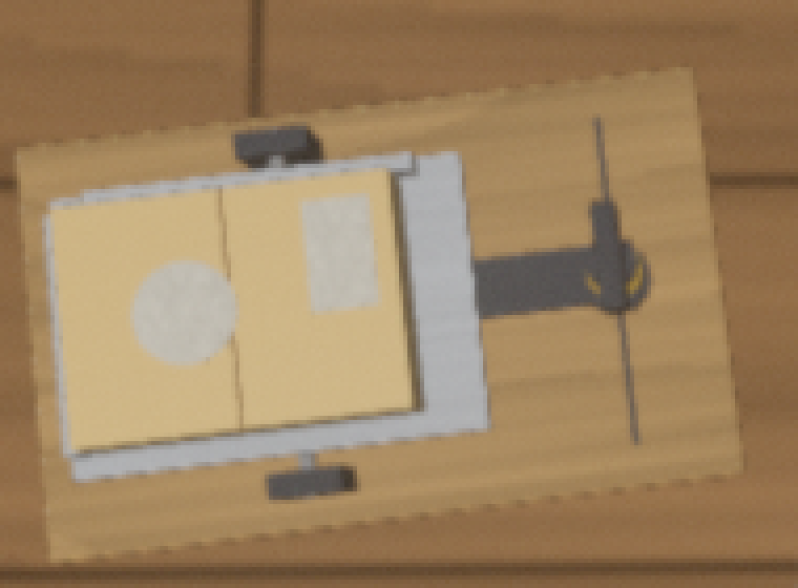

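The wing at crop (610,255) now lies along the dark line. I'll check its angle and find the seal.

```bash
python3 - <<'E'
from h import *
a=grab_frame('top').astype(float);g=a.mean(2)
# line: per row darkest subpixel near predicted
f=4.2
def linex(r):
    y=(r-150)*f; x=100+ (598+(y-120)*(637-598)/(440-120))/f
    c=np.arange(int(x)-4,int(x)+6); w=np.clip(np.percentile(g[r,c],60)-g[r,c],0,None); w[w<15]=0
    return (w*c).sum()/w.sum() if w.sum()>0 else np.nan
rows=[r for r in list(range(181,196))+list(range(228,252))]
P=np.array([(linex(r),r) for r in rows]);P=P[~np.isnan(P[:,0])]
W=unproj("top",P,.012)[:,:2]
h=lambda W:np.degrees(np.arctan(np.polyfit(W[:,0],W[:,1],1)[0]))
print("line",h(W),np.polyfit(W[:,0],W[:,1],1),"resid mm",1e3*np.std(W[:,1]-np.polyval(np.polyfit(W[:,0],W[:,1],1),W[:,0])))
# wing top face: left/right edges subpixel in rows 199-210 (board bg left)
Q=[]
for r in range(200,222):
    y=(r-150)*f; x=100+(605+(y-200)*(20/100.))/f
    c=np.arange(int(x)-7,int(x)+8); print(r,int(x)-7,g[r,c].astype(int))
for l in ("seal",):
    for r in look_for(l,"top"): print(r)
# seal by whiteness
hsv=cv2.cvtColor(a.astype(np.uint8),cv2.COLOR_BGR2HSV)
m=((hsv[...,1]<60)&(hsv[...,2]>120)).astype(np.uint8); m[:205]=0;m[245:]=0;m[:,:125]=0;m[:,162:]=0
n,lab,stt,cen=cv2.connectedComponentsWithStats(m);
for i in range(1,n):
    if stt[i,4]>50: print(stt[i],cen[i],unproj("top",cen[i],.09))
E
```

```text
line 6.852019258074805 [ 0.1201637  -0.05575611] resid mm 0.2934096603227371
200 237 [131 132 126 102  82  82  81  79  78  84 109 130 133 132 134]
201 237 [133 132 126 106  84  81  82  79  80  82 107 131 135 136 135]
202 237 [132 132 132 117  88  84  84  79  80  77 101 133 136 136 137]
203 238 [135 134 126  91  83  81  81  77  76  99 135 138 136 136 135]
204 238 [136 136 125  95  80  82  80  79  75  94 131 135 134 133 132]
205 238 [136 135 126  96  80  82  84  81  78  96 130 134 134 133 133]
206 238 [136 133 127  99  82  82  80  80  77  87 115 121 123 134 136]
207 238 [133 134 122  91  83  83  81  81  80  77  88  99 111 129 131]
208 239 [117 106  81  80  82  80  81  76  72  71  83 103 125 129 128]
209 239 [ 92  86  80  82  84  83  82  79  73  72  82  94 112 120 127]
210 239 [ 84  84  82  83  79  81  82  80  71  73  80  87 102 105 115]
211 239 [ 86  85  85  83  82  82  83  79  72  67  82  85  91  96 105]
212 239 [ 82  84  86  84  81  82  80  79  70  67  80  83  87  95 100]
213 240 [ 84  83  81  82  81  81  79  74  72  81  80  92 103  92 111]
214 240 [ 87  83  79  81  83  85  79  75  73  79  83  93 109  87 104]
215 240 [ 93  82  78  83  81  83  81  75  70  72  83  97 104  88  99]
216 240 [105  85  79  81  83  85  80  78  70  75  90 105 100  85  96]
217 240 [109 102  86  84  85  81  83  78  75  83 107 112  96  85 100]
218 241 [108 103  86  83  82  82  80  76  88 113 106  88  85 105 131]
219 241 [ 96 104  89  80  84  80  78  75  83 103  91  81  86 109 137]
220 241 [ 85  91  83  81  83  83  78  73  75  91  84  75  91 118 138]
221 241 [ 87  85  83  81  83  83  82  73  69  79  79  86 110 132 138]
{'point': [0.5516, 0.1566, 0.0906], 'confidence': 0.57}
{'point': [0.5888, -0.2296, 0.0104], 'confidence': 0.43}
[131 212  26  25 502] [143.42629482 223.96812749] [[0.55064173 0.19997556 0.09      ]]
```

>>> send_rows --commands '[[[-0.002, 0.1, -0.002, 0], [-0.002, 0.22, -0.002, 0], [-0.002, 0.34, -0.002, 0], [-0.002, 0.46, -0.002, 0], [-0.002, 0.541, -0.002, 0]]]'

```text
time_s: 8.15
tcp_pos: [0.5943, -0.239, 0.0556]
eef_rot: [[-0.822, -0.003, 0.57], [-0.57, -0.002, -0.822], [0.003, -1.0, -0.0]]
force: [0.9, 0.2, -0.2]
gripper_width: 0.0854
```

```bash
python3 - <<'E'
from h import *
go([.596,-.238,.058],-55)
a=grab_frame('scene')
hsv=cv2.cvtColor(a,cv2.COLOR_BGR2HSV)
m=((hsv[...,1]<60)&(hsv[...,2]>150)).astype(np.uint8)
n,lab,stt,cen=cv2.connectedComponentsWithStats(m)
for i in range(1,n):
    if stt[i,4]>50 and 310<cen[i][0]<380 and 160<cen[i][1]<210: print(stt[i],cen[i],unproj("scene",cen[i],.09))
print(proj("scene",[.5506,.2,.09]))
cv2.imwrite('pics/p1.png',np.hstack([cv2.resize(a[200:320,120:260],None,fx=2.8,fy=2.8,interpolation=3),cv2.resize(a[130:250,260:400],None,fx=2.8,fy=2.8,interpolation=3)]))
E
```

```text
t 8.15 pos [ 0.5943 -0.239   0.0556] yaw -55.25 F [ 0.9  0.2 -0.2] w 0.0854 q [ 17.3  42.8  -0.9 110.4   1.6  26.9 -40. ] | cmd [-0.0066 -0.0081  0.0004 -0.0014]
[341 174  21  13 209] [351.0861244  180.16267943] [[0.54990461 0.20199132 0.09      ]]
[324 187  24  15 218] [335.76605505 193.94495413] [[0.57661606 0.13443245 0.09      ]]
[339 192  44  25 137] [360.17518248 204.16058394] [[0.63823046 0.15540954 0.09      ]]
[[350.62629359 180.5366332 ]]
```

View pics/p1.png

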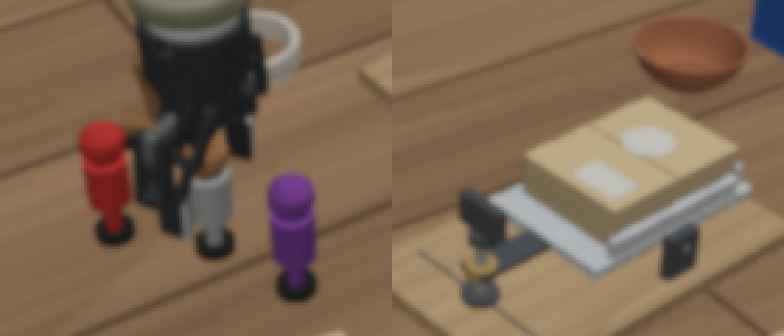

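The press is between the fingers, and the red and purple look-alikes are clear of them. Closing the jaws.

>>> send_rows --commands '[[[-0.005, -0.006, 0, 0], [-0.005, -0.006, 0, 0], [-0.005, -0.006, 0, 0], [-0.005, -0.006, 0, 0], [-0.005, -0.006, 0, 0]]]'

```text
time_s: 8.7
tcp_pos: [0.5946, -0.2378, 0.0554]
eef_rot: [[-0.822, -0.005, 0.57], [-0.57, -0.001, -0.822], [0.005, -1.0, -0.002]]
force: [0.6, -0.1, -0.1]
gripper_width: 0.0855
```

>>> send_rows --commands '[[[0, 0, 0, 0], [0, 0, 0, 0], [0, 0, 0, 0], [0, 0, 0, 0], [0, 0, 0, 0]]]' --jaw 1

```text
time_s: 9.2
tcp_pos: [0.5947, -0.2379, 0.0555]
eef_rot: [[-0.822, -0.005, 0.57], [-0.57, -0.001, -0.822], [0.005, -1.0, -0.002]]
force: [-0.1, 0.2, 1.8]
gripper_width: 0.0297
```

>>> send_rows --commands '[[[0, 0, 0, 0], [0, 0, 0, 0], [0, 0, 0, 0], [0, 0, 0, 0], [0, 0, 0, 0]]]'

```text
time_s: 9.7
tcp_pos: [0.5947, -0.238, 0.0554]
eef_rot: [[-0.822, -0.005, 0.57], [-0.57, -0.001, -0.822], [0.005, -1.0, -0.002]]
force: [-0.2, 0.4, 1.9]
gripper_width: 0.03
```

```bash
python3 -c "
from h import *
go([.596,-.238,.2]);print(read_state()['wrist_torque'])"
```

```text
t 9.7 pos [ 0.5947 -0.238   0.0554] yaw -55.25 F [-0.2  0.4  1.9] w 0.03 q [ 17.2  42.8  -0.8 110.3   1.6  27.1 -40.1] | cmd [-0.0012 -0.4819  0.0017  0.    ]
[0.04007052 0.07081672 0.05078613]
```

>>> send_rows --commands '[[[0, -0.08, 0, 0], [0, -0.2, 0, 0], [0, -0.34, 0, 0], [0, -0.48, 0, 0], [0, -0.5, 0, 0]]]'

```text
time_s: 10.2
tcp_pos: [0.5974, -0.2385, 0.2104]
eef_rot: [[-0.822, 0.002, 0.57], [-0.57, -0.003, -0.822], [0.0, -1.0, 0.004]]
force: [0.6, -0.3, -0.8]
gripper_width: 0.0297
```

```bash
python3 -c "
from h import *
go([.5503,.201,.205],-60)
a=grab_frame('scene');b=grab_frame('top')
cv2.imwrite('pics/p2.png',np.hstack([cv2.resize(a[180:320,120:260],None,fx=2.8,fy=2.8,interpolation=3),cv2.resize(b[130:270,310:450],None,fx=2.8,fy=2.8,interpolation=3)]))"
```

```text
t 10.2 pos [ 0.5974 -0.2385  0.2104] yaw -55.27 F [ 0.6 -0.3 -0.8] w 0.0297 q [ 17.2  31.1  -0.9 105.1   0.9  43.6 -39.4] | cmd [-0.7057  0.0128 -1.2936  0.0263]
```

View pics/p2.png

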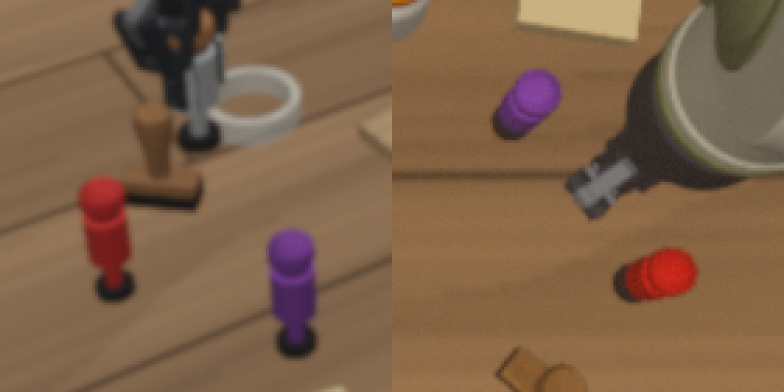

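>>> send_rows --commands '[[[-0.4, 0, -0.733, 0], [-0.4, 0, -0.733, 0], [-0.4, 0, -0.733, 0], [-0.4, 0, -0.733, 0], [-0.4, 0, -0.733, 0]]]'

```text
time_s: 10.8
tcp_pos: [0.5676, 0.0126, 0.2043]
eef_rot: [[-0.822, -0.006, 0.57], [-0.57, -0.002, -0.822], [0.006, -1.0, -0.002]]
force: [0.8, 0.9, -1.3]
gripper_width: 0.0298
```

```bash
python3 -c "
from h import *
go([.5503,.201,.200])"
```

```text
t 10.8 pos [0.5676 0.0126 0.2043] yaw -55.26 F [ 0.8  0.9 -1.3] w 0.0298 q [ -6.5  27.   -0.7 114.9   0.6  38.5 -62.9] | cmd [-0.3107  0.0133 -0.5487  0.    ]
```

>>> send_rows --commands '[[[-0.08, 0, -0.14, 0], [-0.16, 0, -0.28, 0], [-0.24, 0, -0.42, 0], [-0.31, 0.01, -0.548, 0], [-0.31, 0.01, -0.548, 0]]]'

```text
time_s: 11.3
tcp_pos: [0.5477, 0.2083, 0.1986]
eef_rot: [[-0.816, -0.009, 0.578], [-0.578, -0.0, -0.816], [0.008, -1.0, -0.005]]
force: [-0.0, -0.3, -1.6]
gripper_width: 0.0296
```

>>> send_rows --commands '[[[0, 0, 0, 0], [0, 0, 0, 0], [0, 0, 0, 0], [0, 0, 0, 0], [0, 0, 0, 0]]]'

```text
time_s: 11.8
tcp_pos: [0.548, 0.2072, 0.1986]
eef_rot: [[-0.817, -0.009, 0.576], [-0.576, -0.0, -0.817], [0.008, -1.0, -0.005]]
force: [-0.5, -0.7, -1.6]
gripper_width: 0.0297
```

```bash
python3 -c "
from h import *
go([.5503,.201,.160]);print(np.array(read_state()['eef_rot']).round(4)[:,1])
a=grab_frame('scene');b=grab_frame('top')
cv2.imwrite('pics/p3.png',np.hstack([cv2.resize(a[110:230,280:400],None,fx=3.3,fy=3.3,interpolation=3),cv2.resize(b[160:280,90:210],None,fx=3.3,fy=3.3,interpolation=3)]))"
```

```text
t 11.8 pos [0.548  0.2072 0.1986] yaw -54.81 F [-0.5 -0.7 -1.6] w 0.0297 q [-25.7  28.6  -0.7 112.7   0.2  39.2 -81.2] | cmd [0.0047 0.1287 0.022  0.    ]
[-9.2e-03 -2.0e-04 -1.0e+00]
```

View pics/p3.png

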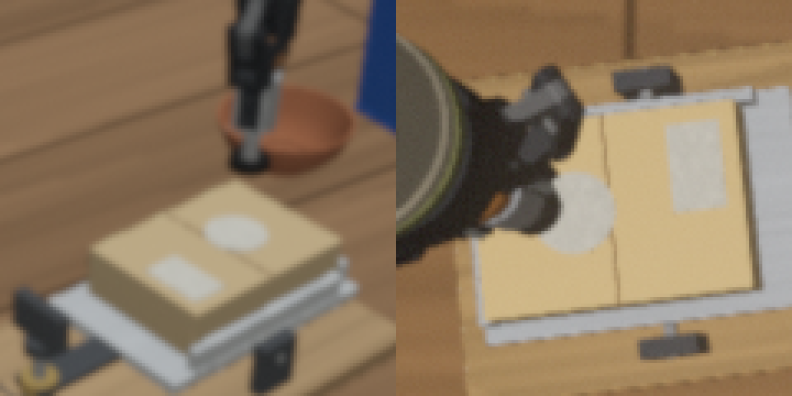

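>>> send_rows --commands '[[[0.005, 0.03, 0.022, 0], [0.005, 0.07, 0.022, 0], [0.005, 0.11, 0.022, 0], [0.005, 0.145, 0.022, 0], [0.005, 0.145, 0.022, 0]]]'

```text
time_s: 12.4
tcp_pos: [0.5491, 0.2012, 0.1531]
eef_rot: [[-0.817, -0.012, 0.577], [-0.577, -0.001, -0.817], [0.011, -1.0, -0.006]]
force: [-0.2, 0.0, -1.3]
gripper_width: 0.0297
```

```bash
python3 - <<'E'
from h import *
go([.5503,.201,.1454]);s=read_state();R=np.array(s['eef_rot']);print(R[:,1].round(4))
f=np.array(s['tcp_pos'])+R[:,1]*.0554; print('foot',f)
a=grab_frame('scene');b=grab_frame('top')
def pic(n,im,x,y,F=6.5,w=60):
    o=cv2.resize(im[y:y+w,x:x+w],None,fx=F,fy=F,interpolation=3)
    th=np.linspace(0,6.28,60);c=lambda o_,r:np.c_[o_[0]+r*np.cos(th),o_[1]+r*np.sin(th),np.full(60,o_[2])]
    for P,col in((c(f,.015),(0,0,255)),(c((.5503,.201,.09),.023),(0,255,0)),(c((f[0],f[1],.09),.015),(255,0,0))):
        q=((proj(n,P)-[x,y]+.5)*F).astype(int); cv2.polylines(o,[q.reshape(-1,1,2)],True,col,1)
    return o
cv2.imwrite('pics/p4.png',np.hstack([pic('scene',a,322,145),pic('top',b,115,195)]))
E
```

```text
t 12.4 pos [0.5491 0.2012 0.1531] yaw -54.75 F [-0.2  0.  -1.3] w 0.0297 q [-25.   32.2  -0.8 114.7   0.3  33.8 -80.7] | cmd [-0.0032  0.0255  0.003   0.    ]
[-0.0122 -0.0013 -0.9999]
foot [0.54839994 0.20112691 0.09765469]
```

View pics/p4.png

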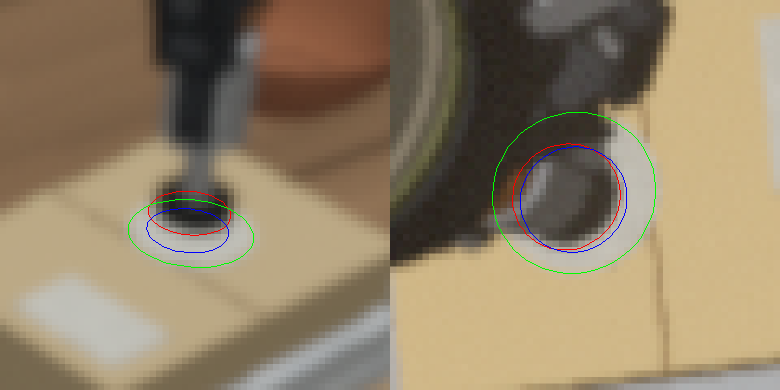

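>>> send_rows --commands '[[[-0.003, 0.006, 0.003, 0], [-0.003, 0.012, 0.003, 0], [-0.003, 0.018, 0.003, 0], [-0.003, 0.022, 0.003, 0], [-0.003, 0.022, 0.003, 0]]]'

```text
time_s: 13.0
tcp_pos: [0.551, 0.2013, 0.1479]
eef_rot: [[-0.817, -0.01, 0.577], [-0.577, -0.0, -0.817], [0.009, -1.0, -0.006]]
force: [0.5, -0.7, -1.6]
gripper_width: 0.0298
```

>>> send_rows --commands '[[[0, 0.002, 0, 0], [0, 0.005, 0, 0], [0, 0.007, 0, 0], [0, 0.01, 0, 0], [0, 0.01, 0, 0]]]'

```text
time_s: 13.5
tcp_pos: [0.551, 0.2013, 0.1451]
eef_rot: [[-0.817, -0.01, 0.577], [-0.577, -0.0, -0.817], [0.008, -1.0, -0.005]]
force: [-0.4, -0.4, 1.0]
gripper_width: 0.03
```

```bash
python3 -c "
from h import *
go([.5503,.201,.1384]);print(np.array(read_state()['eef_rot'])[:,1].round(4))"
```

```text
t 13.5 pos [0.551  0.2013 0.1451] yaw -54.75 F [-0.4 -0.4  1. ] w 0.03 q [-24.9  32.9  -0.8 114.9   0.4  32.8 -80.7] | cmd [ 0.0023  0.0223 -0.0006  0.    ]
[-1.000e-02 -4.000e-04 -9.999e-01]
```

Contact came at about z 0.145, with the force up by about 2.5 N. Now pushing about 7 mm further.

>>> send_rows --commands '[[[0, 0.004, 0, 0], [0, 0.008, 0, 0], [0, 0.012, 0, 0], [0, 0.015, 0, 0], [0, 0.017, 0, 0]]]'

```text
time_s: 14.0
tcp_pos: [0.551, 0.2012, 0.14]
eef_rot: [[-0.817, -0.01, 0.577], [-0.577, -0.0, -0.817], [0.008, -1.0, -0.005]]
force: [-0.9, -0.9, 4.1]
gripper_width: 0.0299
```

>>> send_rows --commands '[[[0, 0, 0, 0], [0, 0, 0, 0], [0, 0, 0, 0], [0, 0, 0, 0], [0, 0, 0, 0]]]'

```text
time_s: 14.5
tcp_pos: [0.551, 0.2012, 0.14]
eef_rot: [[-0.817, -0.01, 0.577], [-0.577, -0.0, -0.817], [0.008, -1.0, -0.005]]
force: [-0.7, -0.3, 5.0]
gripper_width: 0.0295
```

```bash
python3 -c "
from h import *
go([.5503,.201,.1381]);print(np.array(read_state()['eef_rot'])[:,1].round(4))"
```

```text
t 14.5 pos [0.551  0.2012 0.14  ] yaw -54.76 F [-0.7 -0.3  5. ] w 0.0295 q [-24.9  33.3  -0.8 115.1   0.4  32.2 -80.7] | cmd [ 0.0024  0.0064 -0.0007  0.    ]
[-9.9e-03 -4.0e-04 -1.0e+00]
```

```bash
python3 - <<'E'
from h import *
F=[]
for i in range(8):
    a=grab_frame('scene'); F.append(read_state()['force'])
print(np.mean(F,0),np.std(F,0))
b=grab_frame('top')
cv2.imwrite('pics/p5.png',np.hstack([cv2.resize(a[140:200,322:382],None,fx=6.5,fy=6.5,interpolation=3),cv2.resize(b[160:280,90:210],None,fx=3.25,fy=3.25,interpolation=3)]))
st()
E
```

```text
[-1.17306777 -0.43237051  4.42423228] [0.37059224 0.53547889 0.44465889]
t 14.95 pos [0.551  0.2012 0.14  ] yaw -54.75 F [-1.7 -0.2  3.7] w 0.0296 q [-24.9  33.3  -0.8 115.1   0.4  32.2 -80.7] | cmd [0. 0. 0. 0.]
```

View pics/p5.png

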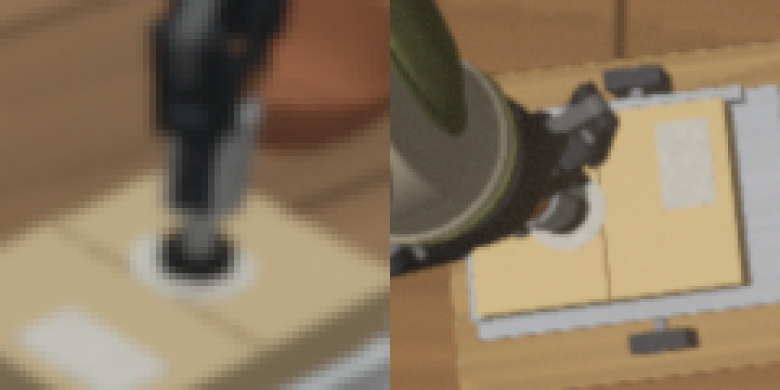

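>>> send_rows --commands '[[[0, 0.001, 0, 0], [0, 0.003, 0, 0], [0, 0.003, 0, 0], [0, 0.003, 0, 0], [0, 0.003, 0, 0]]]'

```text
time_s: 15.45
tcp_pos: [0.551, 0.2012, 0.1391]
eef_rot: [[-0.817, -0.01, 0.577], [-0.577, -0.0, -0.817], [0.008, -1.0, -0.005]]
force: [-1.1, -0.6, 4.1]
gripper_width: 0.0299
```

```bash
python3 - <<'E'
from h import *
F=[]
for i in range(16):
    a=grab_frame('scene'); F.append(read_state()['force'])
print(np.mean(F,0),np.std(F,0))
b=grab_frame('top')
cv2.imwrite('pics/p6.png',np.hstack([cv2.resize(a[100:240,240:400],None,fx=4,fy=4,interpolation=3)[:, :640]]))
st()
E
```

```text
[-1.16429343 -0.51471126  4.45430501] [0.41906111 0.4603129  0.48388213]
t 16.3 pos [0.551  0.2012 0.139 ] yaw -54.75 F [-1.8 -1.3  4.1] w 0.0299 q [-24.9  33.4  -0.8 115.1   0.4  32.1 -80.7] | cmd [0. 0. 0. 0.]
```

View pics/p6.png

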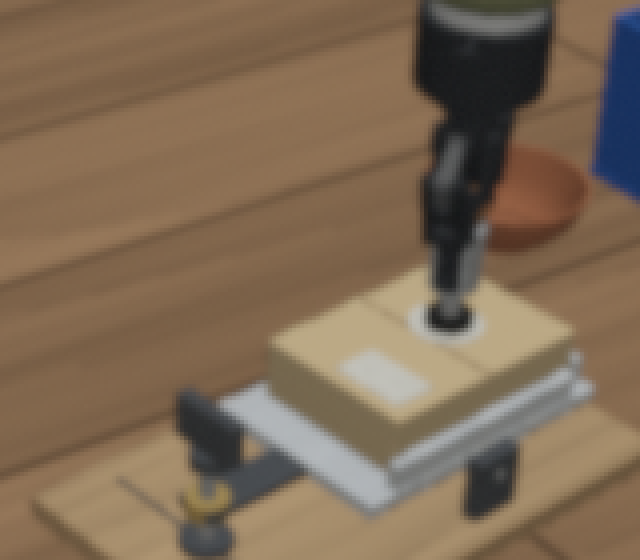

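>>> send_rows --commands '[[[0, 0.001, 0, 0], [0, 0.002, 0, 0], [0, 0.002, 0, 0], [0, 0.002, 0, 0], [0, 0.002, 0, 0]]]'

```text
time_s: 16.8
tcp_pos: [0.551, 0.2012, 0.1385]
eef_rot: [[-0.817, -0.01, 0.577], [-0.577, -0.0, -0.817], [0.008, -1.0, -0.005]]
force: [-1.2, -0.8, 5.9]
gripper_width: 0.0299
```

```bash
python3 - <<'E'
from h import *
F=[]
for i in range(16):
    a=grab_frame('scene'); F.append(read_state()['force'])
print(np.mean(F,0),np.std(F,0)); st()
E
```

```text
[-1.18652505 -0.93629874  4.93019029] [0.31880391 0.62984936 0.51904557]
t 17.6 pos [0.551  0.2012 0.1385] yaw -54.75 F [-1.1 -0.3  4.9] w 0.0299 q [-24.9  33.4  -0.8 115.1   0.4  32.  -80.7] | cmd [0. 0. 0. 0.]
```

```bash
python3 -c "
from bench import close_job
print(close_job())"
```

```text
the job is handed in; nothing more can be done
None
```

The job is handed in: the cradle is level by the wing mark, and the arm is still holding the press on the seal with its spring about half in. It took 17.6 s of the 67 s allowed.

- **Cradle:** I turned the wing screw about 81° clockwise. The wing then lay at about 6.8° and the dark line measured 6.85°, so they agree. I judged level only by that mark and did not measure the platen's tilt itself.
- **Press:** I picked up the steel press with the round foot, and left the red and purple look-alikes and the stamp alone. I then set its foot on the seal. The last pictures show a white ring all the way around the foot, which is close to centred, and the foot's calculated position agrees.
- **Upright:** The tool leans about 0.6°, which I estimate leaves the press within about 0.3° of upright.
- **Spring:** Travel since contact gives about 6.7 mm in. The push of about 6.4 N after allowing for the press's weight gives about 7.7 mm. The two differ by 1 mm, on either side of the 7 mm target.
- **Disagreement:** One 1 mm step down showed almost no rise in force, where about 0.5 N was expected. The next 0.6 mm raised it by about 0.5 N, so I put it down to sensor noise.

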